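# Lock the knife box in the collage workshop

## Task

Lock the long box, where the craft knives are kept: its key was left half turned, so first turn it right back to its stop, away from the keep (the steel plate on a post at the edge of the lid), then forward until the key's steel tongue lies straight in the middle under that plate (further on it comes out the other side), and let go. Leave the key of the square box as it is.

Things in the scene. Friction and masses are not known exactly. Their poses are not given: they have to be found in the camera images.
- long_key_head (a point): Centre of the black key head on the LONG cream steel box (160 x 280 mm, 60 high, fixed). The key stands upright in a dark 64 mm square lock case on the lid. Head: 36 mm wide (own x, level), 10 thick (own y, level), 30 tall; pinch it across its thickness. The vertical turning axis passes through this point, 111 mm above the table; the lock case's top is 33 mm below it.
- long_key (a joint): Turn of that key, rad, growing CLOCKWISE from above; stops at 0 and 1.5, friction 0.06 N m, stays where left; starts at 0.35 to 0.65. The tongue, a flat bar 10 mm wide below the head and in line with its width, turns with it, 3 to 7 mm above the case, tip 58 mm from the axis. At 0 it is 60 degrees short of the keep.
- long_box: The long box: origin under its middle, below the key's axis; y along its 280 mm side. Its keep, an overhanging steel plate 30 mm wide on a post, stands at its -x edge (the robot's side), 52 to 70 mm from the key's axis, its top 90 mm above the table. The tongue lies centred under it, locked, at key 1.047 (60 degrees), the head then square to the long side.
- square_key_end (a point): Point on the end edge of the key head of the other, SQUARE box (cream steel, 160 x 150 mm, 80 high), 18 mm from that key's turning axis, 131 mm above the table. Same lock and key; this key is to be left as it is. Either box may be the left one.

How it is judged:
By the outcome, as a careful person would: the job done as asked, in the order asked, and still so for the second after the job is handed in, with the robot touching nothing.
It also fails if it takes over 35 s, if anything falls off the work surface, if the arm or the gripper's body presses on something with over 40 N, if the wrist force passes 120 N, or if a joint passes its speed limit or range.

## Robot

A 7-joint arm with a two-finger parallel gripper is mounted at the origin on the work surface. World frame = base frame: x ahead of the robot, y to its left, z up, the work surface at z = 0. Lengths are in m, angles in rad, forces in N, time in s.
With the tool pointing down it reaches from about 0.4 to 0.75 m from the base axis. Payload 19.5 kg.
Tool frame: the origin (TCP) lies on the mounting face of the last link; the fingertips stand 173 mm ahead of it and the grasp point (between the pads) lies 155 mm ahead of it; y points along the fingers, z is the direction in which the jaws open and shut, and the axes are right-handed (so a half turn about y gives the same grasp; the last joint's range is limited). The gripper opens to 85 mm and grips with 20 to 120 N. Pads are 22 mm wide; open, the fingers measure 114 mm over their backs; the gripper's body (76 mm by 85 mm) begins 54 mm behind the grasp point. The pads swing forward as they close: fully open they stand 13 mm farther back than shut.
Start: joints at [-1.357, 0.707, -0.028, 1.485, 0.022, 0.951, -0.075], TCP at [0.145, 0.556, 0.405] pointing down, gripper open.
Joint ranges: [-2.71, 2.71], [-0.32, 2.16], [-1.57, 1.52], [0, 2.45], [-1.46, 4.6], [0, 2.02], [-2.83, 2.83]. Speed limits (rad/s): [1.89, 1.89, 2.57, 2.57, 3.01, 3.01, 3.01].

## Interface

Orientations are given as a rotation vector (axis times angle).
In Python, from rig import get_state, viewer, sign_off gives the robot as it stands.
- The arm moves only by the shell command python3 -m pendant 'ROWS'. ROWS is JSON, a list of rows, each a list of 7 numbers: the closure, from -1 (fully open) to 1 (shut), so that 0 is half open, then the shift along the tool's x, y, z in units of 30 mm (1.0 is 30 mm), then the turn, a rotation vector about the tool's x, y, z in units of 0.12 rad (1.0 is 0.12 rad). A call has 1 to 12 rows; each row shifts and turns the pose as measured when the row begins, along the tool's axes as they then stand; what a row does not reach is not made up. A row lasts 1/10 s, in which the tool goes at most 50 mm and 8.59 degrees, less where a joint would pass 70% of its speed; a pose out of reach is approached as far as the arm can. A call with a number of a shift or a turn outside -1 to 1 is refused whole. A call with a gripper value outside its range is refused whole. The fingers move at their own pace and stop on an object; the grip force is fixed at half the most. Time passes only in rows, so rows that do not move let the fingers close. It gives the time, the measured TCP pose, the force and the opening at its end, in the units of the state.
- get_state(): the state, without advancing time (a new reading comes with each control period).
- viewer.grab_frame(name): name is "scene" or "top"; returns the picture (420x560x3 uint8, red, green, blue); there is no depth.
- viewer.calibration(name): a dict with "mtx" (3x3 intrinsics, pixels), "k1" (the pictures are not rectified: a ray, as slopes to the right and down, at radius r is drawn at 1 + k1 r^2 times it, then the intrinsics apply), "rvec" (rotation vector, rad) and "tvec" (3), from world to camera coordinates, as OpenCV has them. Camera axes: x right, y down, z forward; pixel columns grow to the right and rows downward; lengths in m; the calibration is good to about 2 mm. A picture is of the moment at which its call begins. calibration takes no time and is no camera call.
- sign_off(): hands the job in, once; it reports no verdict.
The state is a dict: "time_s": time; "joint_pos": joint angles; "qd": joint speeds; "joint_efforts": joint torques, N m; "tcp_pos": TCP position; "eef_rot": TCP orientation; "force": force on the tool from outside, world axes, zero at the start; "wrist_torque": the same for the moment, N m; "grip_width": finger opening in m.
Only numpy, scipy, OpenCV 4.12 (cv2) and the standard library are available. Lean on these libraries where they do the work, as an engineer would, in place of code of your own. Each camera call takes 0.05 s, during which the arm holds its last target. There are 200 camera calls.

## Working session

There is one attempt and no reset: what is moved stays moved. The work goes in short steps, Python scripts to look and compute and a shell command to move; the robot and the scene stay as the last step left them, time stands still between calls to the robot, and variables do not carry over. Pictures are saved under pics/ and viewed, on a budget of 10 in all, crops included, one or two more only if the job needs it, and the job is handed in when it is done.

```bash
mkdir -p pics; ls; python3 - <<'E'
from rig import get_state, viewer
import cv2,numpy as np
for n in("scene","top"):
    im=viewer.grab_frame(n); cv2.imwrite(f"pics/{n}0.png",im[:,:,::-1])
    c=viewer.calibration(n); R=cv2.Rodrigues(np.array(c["rvec"]))[0]
    print(n,np.round(c["mtx"],1).tolist(),c["k1"],"cam at",-R.T@np.array(c["tvec"]).ravel(), "R",R.round(2).tolist())
s=get_state();print({k:np.round(v,3).tolist() for k,v in s.items()})
E
```

```text
pics
scene [[481.6, 0.0, 280.9], [0.0, 481.6, 208.7], [0.0, 0.0, 1.0]] -0.0013957817405108716 cam at [1.10682064 0.35283741 0.52366004] R [[-0.55, 0.84, -0.02], [0.48, 0.3, -0.83], [-0.69, -0.46, -0.56]]
top [[464.2, 0.0, 281.5], [0.0, 464.2, 206.2], [0.0, 0.0, 1.0]] -0.05243371955100513 cam at [ 0.45285979 -0.00715981  0.820298  ] R [[0.01, -1.0, -0.04], [-0.99, -0.01, -0.16], [0.16, 0.05, -0.99]]
{'time_s': 0.1, 'joint_pos': [-1.357, 0.707, -0.028, 1.485, 0.022, 0.951, -0.075], 'qd': [-0.001, -0.002, -0.002, -0.0, 0.001, 0.0, 0.0], 'joint_efforts': [0.002, -88.43, 1.236, -23.645, 0.017, 0.005, 0.0], 'tcp_pos': [0.145, 0.556, 0.404], 'eef_rot': [-1.562, 0.201, -0.201], 'force': [-0.848, -0.606, 0.512], 'wrist_torque': [-0.028, -0.017, -0.006], 'grip_width': 0.085}
```

View pics/scene0.png

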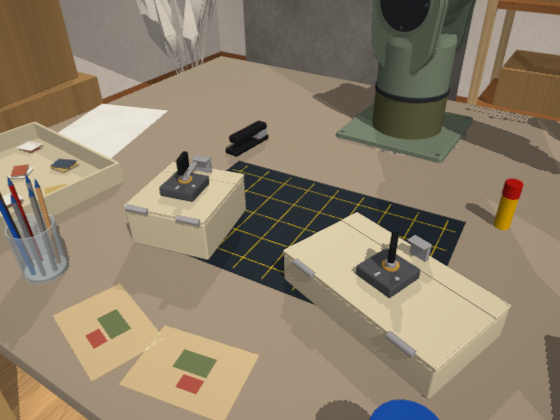

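View pics/top0.png

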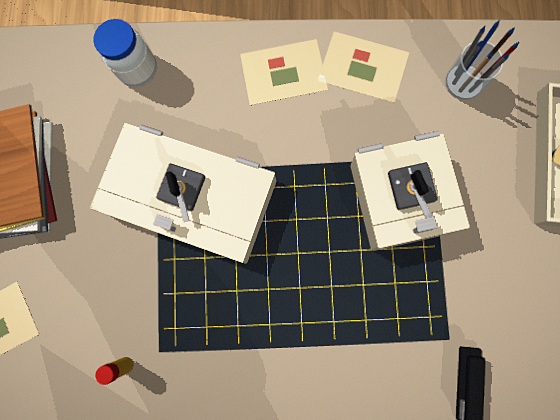

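The long box is the left one (+y), key near top pixel (180,185), with its keep at (163,223) and its tongue tip near (185,220). The square box is the right one, around (412,187). Next I'll enlarge both views of the long box.

```bash
cat > h.py <<'E'
import cv2,numpy as np
from rig import get_state, viewer
def cam(n):
    c=viewer.calibration(n);return np.array(c["mtx"]),c["k1"],cv2.Rodrigues(np.array(c["rvec"]))[0],np.array(c["tvec"]).ravel()
def ray(n,uv):
    K,k,R,t=cam(n);D=np.array([k,0,0,0.])
    p=cv2.undistortPoints(np.array([[uv]],float),K,D)[0,0]
    return -R.T@t,R.T@np.array([*p,1])
def onz(n,uv,z):
    o,d=ray(n,uv);return o+d*(z-o[2])/d[2]
def proj(n,P):
    K,k,R,t=cam(n)
    return cv2.projectPoints(np.array(P,float).reshape(-1,1,3),cv2.Rodrigues(R)[0],t,K,np.array([k,0,0,0.]))[0][:,0]
E
python3 - <<'E'
from h import *
a=cv2.imread("pics/top0.png")[115:270,85:285]; b=cv2.imread("pics/scene0.png")[205:385,275:510]
a=cv2.resize(a,None,fx=4,fy=4,interpolation=2)[:600,:]; cv2.imwrite("pics/a.png",a)
b=cv2.imread("pics/scene0.png")[220:310,340:450]; c=cv2.imread("pics/top0.png")[150:240,140:220]
b=cv2.resize(b,None,fx=4,fy=6.6/1.65,interpolation=2); c=cv2.resize(c,None,fx=4,fy=4,interpolation=2)
cv2.imwrite("pics/b.png",np.hstack([b,c]))
g=cv2.imread("pics/top0.png"); h=cv2.cvtColor(g,cv2.COLOR_BGR2HSV)
m=((h[...,2]>190)).astype(np.uint8)
n,l,s,ce=cv2.connectedComponentsWithStats(m)
i=l[150,140]; c=max(cv2.findContours((l==i).astype(np.uint8),0,1)[0],key=cv2.contourArea)
q=cv2.approxPolyDP(cv2.convexHull(c),6,True)[:,0]; print("lid",q.tolist())
for p in q: print(p,onz("top",p,.06).round(4))
d=(h[...,2]<100).astype(np.uint8); d[:,:150]=0
n,l,s,ce=cv2.connectedComponentsWithStats(d)
for j in range(1,n):
    if s[j][4]>200: print(s[j],ce[j])
i=l[192,170]
c=max(cv2.findContours((l==i).astype(np.uint8),0,1)[0],key=cv2.contourArea); r=cv2.minAreaRect(c);print(r)
for p in cv2.boxPoints(r): print(p,onz("top",p,.078).round(4))
E
```

```text
lid [[124, 123], [158, 128], [274, 173], [242, 262], [89, 207]]
[124 123] [0.719  0.3063 0.06  ]
[158 128] [0.7095 0.2448 0.06  ]
[274 173] [0.6297 0.0417 0.06  ]
[242 262] [0.4804 0.0918 0.06  ]
[ 89 207] [0.5699 0.3573 0.06  ]
[463  21  36  49 479] [477.01461378  46.2776618 ]
[474  28  41  48 217] [495.77419355  48.64976959]
[481  42  38  37 244] [498.87704918  61.66803279]
[ 205  162  153  129 8588] [285.75570564 226.07463903]
[ 388  162   50   48 1451] [412.11164714 185.29152309]
[ 157  164   48   47 1255] [180.78007968 186.21195219]
[328 217  32  34 970] [343.54536082 233.40927835]
[359 217  12  32 221] [363.65158371 234.70135747]
[297 219  32  34 968] [312.37190083 235.15392562]
[  157   233   293   119 11719] [313.8529738  305.84665927]
[330 251  33  34 997] [345.79739218 267.67602808]
[299 253  32  34 997] [314.26579739 269.38816449]
[175 259  30  34 937] [189.9434365  275.23585912]
[ 396  282   33   36 1032] [412.29554264 299.8120155 ]
[ 364  284   33   35 1019] [380.1609421  301.49558391]
[ 301  287   32   35 1025] [316.23317073 304.40292683]
[ 332  286   33   35 1022] [348.01076321 302.93150685]
[ 269  289   32   35 1026] [284.45419103 305.86452242]
[ 237  290   32   35 1016] [252.74311024 307.33169291]
[ 176  292   61   36 1983] [205.90771558 309.40796773]
[ 456  346   30   74 1918] [470.455683   383.69290928]
((180.69178771972656, 186.82191467285156), (38.85765838623047, 39.442867279052734), 20.556045532226562)
[155.57535 198.46576] [0.5821 0.2359 0.078 ]
[169.42465 161.53424] [0.6448 0.2159 0.078 ]
[205.80823 175.17807] [0.6216 0.1534 0.078 ]
[191.95892 212.10959] [0.5597 0.1739 0.078 ]
```

View pics/b.png

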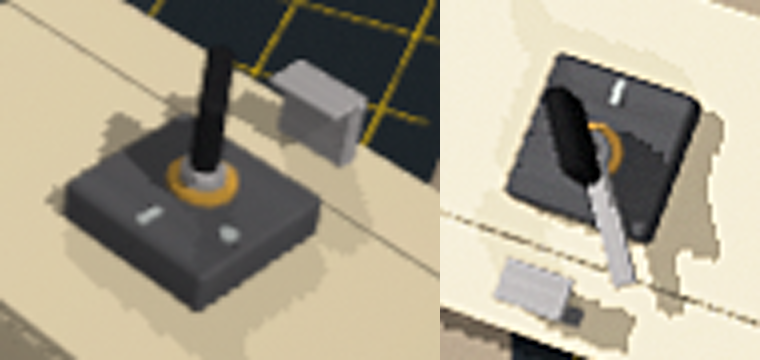

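```bash
python3 - <<'E'
from h import *
def blob(n,box,f):
    g=cv2.imread(f"pics/{n}0.png"); x0,y0,x1,y1=box; m=np.zeros(g.shape[:2],np.uint8)
    m[y0:y1,x0:x1]=f(g[y0:y1,x0:x1].astype(int)); k,l,s,c=cv2.connectedComponentsWithStats(m)
    i=1+s[1:,4].argmax(); r=cv2.minAreaRect(np.argwhere(l==i)[:,::-1].astype(np.float32)); return r,s[i],c[i]
dark=lambda g:(g.max(2)<38)
org=lambda g:(g[...,2]-g[...,0]>50)&(g[...,2]>110)
H=[]
for n,b in(("scene",(380,225,405,268)),("top",(165,165,200,205))):
    r=blob(n,b,dark);print(n,"head",r);H.append(r[0][0])
    r=blob(n,(378,255,405,275) if n=="scene" else (165,175,200,205),org);print(n,"ring",r, onz(n,r[0][0],.079))
o1,d1=ray("scene",H[0]);o2,d2=ray("top",H[1])
s=np.linalg.lstsq(np.c_[d1,-d2],o2-o1,rcond=None)[0];print("head",o1+d1*s[0],o2+d2*s[1])
print("z.111",onz("scene",H[0],.111),onz("top",H[1],.111))
# tongue bright tip & keep
print("tip",onz("top",(187.5,220.5),.083),"keep corners",[onz("top",p,.09).round(4) for p in((157,214),(172.5,219.5),(169.5,229.5),(154,224))])
E
```

```text
scene head (((392.7298278808594, 246.54379272460938), (7.624817848205566, 31.762277603149414), 10.784297943115234), array([388, 231,  12,  32, 206], dtype=int32), array([392.6407767 , 246.82038835]))
scene ring (((390.36468505859375, 265.7587890625), (17.2567138671875, 10.507420539855957), 4.398705005645752), array([382, 260,  18,  12,  87], dtype=int32), array([390.89655172, 266.72413793])) [0.60180474 0.19771718 0.079     ]
top head (((172.7941131591797, 183.6764678955078), (25.46624183654785, 8.973817825317383), 75.96376037597656), array([166, 172,  14,  25, 205], dtype=int32), array([172.67804878, 183.55121951]))
top ring (((181.92123413085938, 185.62672424316406), (12.496849060058594, 5.1311564445495605), 65.55604553222656), array([177, 181,   9,  12,  35], dtype=int32), array([182.17142857, 185.82857143])) [0.60363581 0.19240669 0.079     ]
head [0.60069213 0.19670551 0.11195476] [0.59996965 0.19825668 0.11225467]
z.111 [0.5995184  0.19634344 0.111     ] [0.60023034 0.19862068 0.111     ]
tip [0.54523836 0.17941464 0.083     ] keep corners [array([0.5545, 0.2282, 0.09  ]), array([0.5458, 0.2022, 0.09  ]), array([0.5296, 0.2063, 0.09  ]), array([0.5382, 0.2322, 0.09  ])]
```

```bash
cat >> h.py <<'E'
AX=np.array([.6005,.1975])
from scipy.spatial.transform import Rotation as Ro
def st(ang=None,zg=.113):
    """ang: tongue direction (deg, world). prints tool state and shift/turn needed to grasp at AX with pads across the head"""
    s=get_state();R=Ro.from_rotvec(s["eef_rot"]).as_matrix();p=np.array(s["tcp_pos"]);g=p+.155*R[:,1]
    j=np.degrees(np.arctan2(R[1,2],R[0,2]))
    print("t",round(s["time_s"],2),"grasp",g.round(4),"axes x",R[:,0].round(3),"y",R[:,1].round(3),"z",R[:,2].round(3),"jaw deg",round(j,2))
    print("F",np.round(s["force"],1),"M",np.round(s["wrist_torque"],2),"w",round(s["grip_width"],4),"q",np.round(s["joint_pos"],2))
    if ang is not None:
        t=(ang+90-j+90)%180-90
        d=R.T@(np.array([*AX,zg])-g); print("shift units (tool xyz)",(d/.03).round(2),"yaw world deg",t.round(2))
        Rt=Ro.from_euler("z",t,degrees=True).as_matrix()
        y=R[:,1];  # level too
        T=Rt@R; Rv=np.cross([0,0,-1],T[:,2]);zz=T[:,2]-T[2,2]*np.array([0,0,1]);zz/=np.linalg.norm(zz);yy=np.array([0,0,-1.]);W=np.c_[np.cross(yy,zz),yy,zz]
        print("turn units (tool rotvec/.12)",(Ro.from_matrix(R.T@W).as_rotvec()/.12).round(2))
E
python3 -c "
from h import *
st(198.1,.20)"
```

```text
t 0.1 grasp [0.1454 0.5561 0.2493] axes x [ 0.967 -0.253  0.   ] y [-0.    -0.001 -1.   ] z [ 0.253  0.967 -0.001] jaw deg 75.35
F [-0.8 -0.6  0.5] M [-0.03 -0.02 -0.01] w 0.0854 q [-1.36  0.71 -0.03  1.48  0.02  0.95 -0.08]
shift units (tool xyz) [17.7   1.65 -7.73] yaw world deg 32.75
turn units (tool rotvec/.12) [ 0.01 -4.76 -0.  ]
```

```bash
python3 -m pendant '[[-1,1,0,-0.43,0,0,0],[-1,1,0,-0.43,0,0,0],[-1,1,0,-0.43,0,0,0],[-1,1,0,-0.43,0,0,0],[-1,1,0,-0.43,0,0,0],[-1,1,0,-0.43,0,0,0],[-1,1,0,-0.43,0,0,0],[-1,1,0,-0.43,0,0,0],[-1,1,0,-0.43,0,0,0],[-1,1,0,-0.43,0,0,0],[-1,1,0,-0.43,0,0,0],[-1,1,0,-0.43,0,0,0]]'; python3 -c "
from h import *
st(198.1,.20)"
```

```text
time_s: 1.3
tcp_pos: [0.4629, 0.3086, 0.4011]
eef_rot: [-1.567, 0.198, -0.191]
force: [-0.4, 0.0, -0.1]
grip_width: 0.0855
t 1.3 grasp [0.4621 0.3079 0.2461] axes x [ 0.969 -0.245 -0.004] y [-0.005 -0.005 -1.   ] z [ 0.245  0.969 -0.006] jaw deg 75.81
F [-0.4  0.  -0.1] M [ 0.04 -0.04 -0.04] w 0.0855 q [-0.6   0.68 -0.1   1.56  0.08  0.91  0.61]
shift units (tool xyz) [ 5.38  1.53 -2.43] yaw world deg 32.29
turn units (tool rotvec/.12) [ 0.04 -4.7  -0.04]
```

```bash
python3 -m pendant '[[-1,1,0.2,-0.45,0,0,0],[-1,1,0.2,-0.45,0,0,0],[-1,1,0.2,-0.45,0,0,0],[-1,1,0.2,-0.45,0,0,0],[-1,1,0.2,-0.45,0,0,0],[-0.5,0.4,0.2,-0.2,0,-0.95,0],[-0.5,0,0,0,0,-0.95,0],[-0.5,0,0,0,0,-0.95,0],[-0.5,0,0,0,0,-0.95,0],[-0.5,0,0,0,0,-0.95,0],[-0.5,0,0,0,0,0,0]]'; python3 -c "
from h import *
st(198.1,.15)"
```

```text
time_s: 2.4
tcp_pos: [0.61, 0.1865, 0.3589]
eef_rot: [-1.561, -0.255, 0.274]
force: [-0.0, 0.2, 0.1]
grip_width: 0.0639
t 2.4 grasp [0.6083 0.1852 0.2039] axes x [ 0.944  0.33  -0.013] y [-0.011 -0.009 -1.   ] z [-0.33   0.944 -0.005] jaw deg 109.29
F [-0.   0.2  0.1] M [ 0.03 -0.04 -0.01] w 0.0639 q [-0.23  0.87 -0.28  1.28  0.25  1.04  1.37]
shift units (tool xyz) [-0.09  1.8   0.48] yaw world deg -1.19
turn units (tool rotvec/.12) [ 0.04  0.17 -0.11]
```

```bash
python3 -m pendant '[[-0.5,-0.1,0.6,0.3,0.04,0.17,-0.11],[-0.5,0,0.7,0.2,0,0,0],[-0.5,0,0.5,0,0,0,0],[-0.5,0,0,0,0,0,0]]'; python3 - <<'E'
from h import *
st(198.1,.113)
im=viewer.grab_frame("scene")[:,:,::-1];cv2.imwrite("pics/c.png",cv2.resize(im[120:320,300:500],None,fx=3,fy=3,interpolation=2))
E
```

```text
time_s: 2.8
tcp_pos: [0.6018, 0.1998, 0.3029]
eef_rot: [-1.558, -0.236, 0.235]
force: [-0.1, 0.0, 0.2]
grip_width: 0.0642
t 2.8 grasp [0.6019 0.1998 0.1479] axes x [0.955 0.296 0.   ] y [ 0.  0. -1.] z [-0.296  0.955  0.   ] jaw deg 107.19
F [-0.1  0.   0.2] M [ 0.06 -0.    0.03] w 0.0642 q [-0.26  0.93 -0.25  1.36  0.26  0.89  1.29]
shift units (tool xyz) [-0.07  1.16 -0.06] yaw world deg 0.91
turn units (tool rotvec/.12) [-0.   -0.13  0.  ]
```

View pics/c.png

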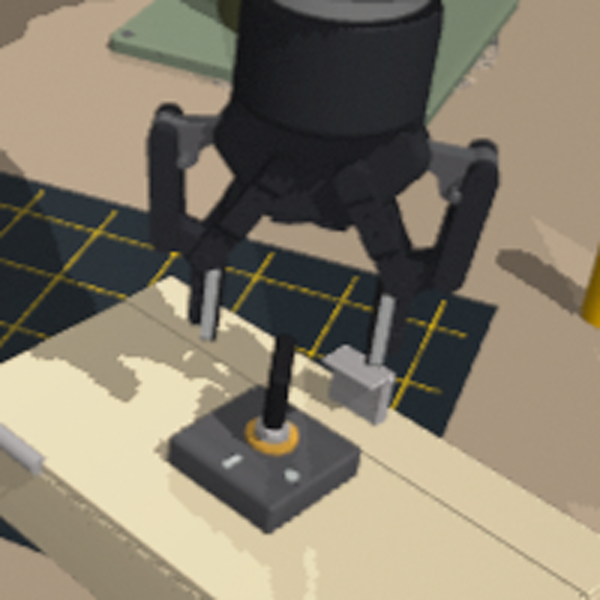

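The fingers straddle the key head (tips at crop pixels 208 and 380, head at 285), clear of the keep. I'll lower and pinch.

```bash
python3 -m pendant '[[-0.5,-0.05,0.6,-0.06,0,-0.13,0],[-0.5,0,0.5,0,0,0,0],[-0.5,0,0,0,0,0,0],[0,0,0,0,0,0,0],[0.5,0,0,0,0,0,0],[1,0,0,0,0,0,0],[1,0,0,0,0,0,0],[1,0,0,0,0,0,0]]'; python3 -c "
from h import *
st(198.1,.113)"
```

```text
time_s: 3.65
tcp_pos: [0.6025, 0.1977, 0.2749]
eef_rot: [-1.556, -0.248, 0.236]
force: [0.4, 1.4, -8.9]
grip_width: 0.009
t 3.65 grasp [0.6036 0.198  0.1199] axes x [0.953 0.304 0.007] y [ 0.007  0.002 -1.   ] z [-0.304  0.953 -0.   ] jaw deg 107.68
F [ 0.4  1.4 -8.9] M [ 0.49  0.01 -0.02] w 0.009 q [-0.26  0.96 -0.25  1.39  0.28  0.82  1.29]
shift units (tool xyz) [-0.11  0.23  0.01] yaw world deg 0.42
turn units (tool rotvec/.12) [ 0.   -0.06  0.06]
```

```bash
python3 -m pendant '[[1,0,0,0,0,-0.8,0],[1,0,0,0,0,-0.8,0],[1,0,0,0,0,-0.8,0],[1,0,0,0,0,0,0]]'; python3 -c "
from h import *
st(221.3,.12)"
```

```text
time_s: 4.05
tcp_pos: [0.6021, 0.1985, 0.2748]
eef_rot: [-1.517, -0.48, 0.47]
force: [0.5, -1.3, -2.9]
grip_width: 0.0088
t 4.05 grasp [0.6031 0.199  0.1198] axes x [0.822 0.57  0.007] y [ 0.006  0.003 -1.   ] z [-0.57   0.822 -0.001] jaw deg 124.75
F [ 0.5 -1.3 -2.9] M [-0.03 -0.06  0.09] w 0.0088 q [-0.22  0.97 -0.33  1.39  0.36  0.84  1.52]
shift units (tool xyz) [-0.1  -0.01  0.01] yaw world deg 6.55
turn units (tool rotvec/.12) [ 0.01 -0.95  0.06]
```

```bash
for i in 1; do python3 -m pendant '[[1,0,0,0,0,-0.4,0],[1,0,0,0,0,0,0]]'; python3 -c "
from h import *
st(221.3,.12)"; python3 -m pendant '[[1,0,0,0,0,-0.4,0],[1,0,0,0,0,0,0]]'; python3 -c "
from h import *
st(221.3,.12)";  python3 -m pendant '[[1,0,0,0,0,-0.25,0],[1,0,0,0,0,0,0]]'; python3 -c "
from h import *
st(221.3,.12)"; done | egrep "grasp|F|yaw"
```

```text
t 4.25 grasp [0.603  0.1991 0.1198] axes x [0.796 0.605 0.007] y [ 0.006  0.003 -1.   ] z [-0.605  0.796 -0.001] jaw deg 127.24
F [ 0.1  0.2 -2.9] M [ 0.09 -0.03  0.09] w 0.0083 q [-0.22  0.97 -0.34  1.39  0.38  0.84  1.55]
shift units (tool xyz) [-0.1  -0.01  0.01] yaw world deg 4.06
t 4.45 grasp [0.6029 0.1993 0.1198] axes x [0.77  0.638 0.007] y [ 0.006  0.004 -1.   ] z [-0.638  0.77  -0.001] jaw deg 129.66
F [ 0.6  0.2 -2.4] M [0.09 0.02 0.04] w 0.0089 q [-0.21  0.97 -0.35  1.39  0.39  0.85  1.59]
shift units (tool xyz) [-0.1  -0.01  0.01] yaw world deg 1.64
t 4.65 grasp [0.6029 0.1993 0.1198] axes x [0.752 0.659 0.007] y [ 0.006  0.004 -1.   ] z [-0.659  0.752 -0.001] jaw deg 131.22
F [ 0.  -0.4 -2.5] M [0.17 0.05 0.09] w 0.0088 q [-0.21  0.97 -0.36  1.39  0.39  0.85  1.61]
shift units (tool xyz) [-0.1  -0.01  0.01] yaw world deg 0.08
```

```bash
{ python3 -m pendant '[[1,0,0,0,0,-0.25,0],[1,0,0,0,0,0,0]]'; python3 -c "
from h import *
st(221.3,.12)"; python3 -m pendant '[[1,0,0,0,0,-0.25,0],[1,0,0,0,0,0,0]]'; python3 -c "
from h import *
st(221.3,.12)";  python3 -m pendant '[[1,0,0,0,0,-0.25,0]]'; python3 -c "
from h import *
st(221.3,.12)"; } | egrep "grasp|F|yaw"
```

```text
t 4.85 grasp [0.6028 0.1993 0.1198] axes x [0.732 0.681 0.006] y [ 0.005  0.004 -1.   ] z [-0.681  0.732 -0.001] jaw deg 132.92
F [ 0.1  0.7 -3.1] M [ 0.23  0.15 -0.62] w 0.0089 q [-0.21  0.97 -0.37  1.39  0.4   0.85  1.63]
shift units (tool xyz) [-0.1  -0.01  0.01] yaw world deg -1.62
t 5.05 grasp [0.6028 0.1993 0.1199] axes x [0.711 0.703 0.007] y [ 0.005  0.004 -1.   ] z [-0.703  0.711 -0.001] jaw deg 134.67
F [-1.1  1.  -1.4] M [ 0.28  0.2  -1.26] w 0.0087 q [-0.2   0.97 -0.37  1.38  0.41  0.85  1.65]
shift units (tool xyz) [-0.1  -0.01  0.01] yaw world deg -3.37
t 5.15 grasp [0.6028 0.1993 0.1199] axes x [0.69  0.724 0.007] y [ 0.005  0.004 -1.   ] z [-0.724  0.69  -0.001] jaw deg 136.4
F [-0.7  1.1 -1.4] M [ 0.27  0.32 -1.69] w 0.0088 q [-0.2   0.97 -0.38  1.38  0.42  0.86  1.68]
shift units (tool xyz) [-0.1  -0.    0.01] yaw world deg -5.1
```

The stop shows clearly: the moment rises from jaw angle 131.2°, against 131.3° expected. Now I'll turn forward.

```bash
{ python3 -m pendant '[[1,0,0,0,0,0.9,0],[1,0,0,0,0,0.9,0],[1,0,0,0,0,0.9,0],[1,0,0,0,0,0.9,0],[1,0,0,0,0,0,0]]'; python3 -c "
from h import *
st(161.3,.12)"; python3 -m pendant '[[1,0,0,0,0,0.9,0],[1,0,0,0,0,0.9,0],[1,0,0,0,0,0.9,0],[1,0,0,0,0,0.9,0],[1,0,0,0,0,0,0]]'; python3 -c "
from h import *
st(161.3,.12)"; } | egrep "grasp|F|yaw|turn"
```

```text
t 5.65 grasp [0.6035 0.1983 0.1198] axes x [0.931 0.365 0.007] y [ 0.007  0.002 -1.   ] z [-0.365  0.931 -0.   ] jaw deg 111.38
F [-1.6 -0.2 -3.1] M [ 0.19  0.16 -0.1 ] w 0.0088 q [-0.25  0.96 -0.26  1.39  0.3   0.82  1.34]
shift units (tool xyz) [-0.1  -0.01  0.01] yaw world deg -40.08
turn units (tool rotvec/.12) [-0.02  5.83  0.06]
t 6.15 grasp [0.6038 0.1968 0.1198] axes x [ 0.999 -0.05   0.007] y [ 0.007 -0.    -1.   ] z [ 0.05   0.999 -0.   ] jaw deg 87.15
F [ 1.2  0.  -2.2] M [ 0.1  -0.04 -0.04] w 0.0086 q [-0.3   0.96 -0.15  1.39  0.17  0.8   1.02]
shift units (tool xyz) [-0.11 -0.01  0.02] yaw world deg -15.85
turn units (tool rotvec/.12) [-0.01  2.31  0.06]
```

```bash
{ python3 -m pendant '[[1,0,0,0,0,0.8,0],[1,0,0,0,0,0.8,0],[1,0,0,0,0,0.3,0],[1,0,0,0,0,0,0]]'; python3 - <<'E'
from h import *
st(161.3,.12)
a=viewer.grab_frame("scene")[215:315,345:455,::-1];b=viewer.grab_frame("top")[150:250,130:220,::-1]
cv2.imwrite("pics/d.png",cv2.resize(np.hstack([a,b]),None,fx=4,fy=4,interpolation=2))
E
} | egrep "grasp|F|yaw|turn"
```

```text
t 6.55 grasp [0.6037 0.196  0.1198] axes x [ 0.966 -0.257  0.007] y [ 0.007 -0.002 -1.   ] z [ 0.257  0.966 -0.   ] jaw deg 75.08
F [ 0.7 -1.5 -1.2] M [-0.15 -0.03 -0.07] w 0.0088 q [-0.33  0.96 -0.09  1.39  0.11  0.8   0.86]
shift units (tool xyz) [-0.12 -0.01  0.02] yaw world deg -3.78
turn units (tool rotvec/.12) [-0.    0.55  0.06]
```

View pics/d.png

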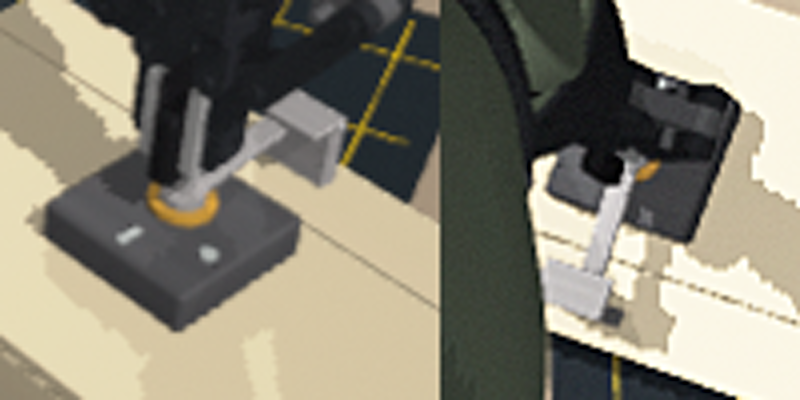

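```bash
python3 - <<'E'
from h import *
g=viewer.grab_frame("top").astype(int)
pts=[]
for r in range(200,216):
    row=g[r,160:182]; m=(row.min(1)>105)&(row.max(1)-row.min(1)<22)&(row.max(1)<235)
    c=np.where(m)[0]+160; print(r,c.min() if len(c) else 0,c.max() if len(c) else 0,len(c))
    if 4<=len(c)<=9 and np.ptp(c)==len(c)-1: pts.append(onz("top",(c.mean(),r),.085)[:2])
P=np.array(pts);c=P.mean(0);d=np.linalg.svd(P-c)[2][0]; d*=-np.sign(d[0])
print(len(P),"dir",np.degrees(np.arctan2(d[1],d[0])),"from axis",[np.degrees(np.arctan2(*(p-AX)[::-1])).round(1)%360 for p in P])
E
```

```text
200 170 176 7
201 170 176 7
202 170 175 6
203 169 181 8
204 169 175 7
205 169 174 6
206 169 174 6
207 169 173 5
208 168 173 6
209 168 173 6
210 168 172 5
211 167 172 6
212 167 172 6
213 166 172 7
214 166 171 6
215 166 171 6
15 dir 164.8576844901066 from axis [np.float64(162.5), np.float64(163.9), np.float64(163.3), np.float64(163.9), np.float64(163.5), np.float64(164.4), np.float64(164.0), np.float64(163.6), np.float64(164.4), np.float64(164.0), np.float64(163.6), np.float64(164.3), np.float64(164.0), np.float64(163.7), np.float64(164.3)]
```

```bash
{ python3 -m pendant '[[1,0,0,0,0,0.5,0],[1,0,0,0,0,0,0],[1,0,0,0,0,0,0]]'; cat > m.py <<'E'
from h import *
st(161.3,.12)
g=viewer.grab_frame("top").astype(int)
pts=[]
for r in range(200,215):
    row=g[r,155:182]; m=(row.min(1)>105)&(row.max(1)-row.min(1)<22)&(row.max(1)<235)
    c=np.where(m)[0]+155
    if 4<=len(c)<=9 and np.ptp(c)==len(c)-1: pts.append(onz("top",(c.mean(),r),.085)[:2])
P=np.array(pts);c=P.mean(0);d=np.linalg.svd(P-c)[2][0]; d*=-np.sign(d[0])
print(len(P),"F dir",np.degrees(np.arctan2(d[1],d[0])),"from axis",np.degrees(np.arctan2(*(c-AX)[::-1])).round(1)%360)
E
python3 m.py; } | egrep "grasp|F|yaw|turn"
```

```text
t 7.0 grasp [0.6037 0.1958 0.1198] axes x [ 0.951 -0.31   0.006] y [ 0.006 -0.002 -1.   ] z [0.31  0.951 0.   ] jaw deg 71.93
F [-0.3 -1.7 -1.2] M [-0.23  0.06 -0.09] w 0.009 q [-0.33  0.95 -0.08  1.39  0.09  0.79  0.82]
shift units (tool xyz) [-0.12 -0.01  0.02] yaw world deg -0.63
turn units (tool rotvec/.12) [-0.    0.09  0.05]
14 F dir 163.472549145175 from axis 161.0
```

```bash
{ python3 -m pendant '[[1,0,0,0,0,0.1,0],[1,0,0,0,0,0,0],[1,0,0,0,0,0,0]]'; python3 m.py; python3 -m pendant '[[0.4,0,0,0,0,0,0],[0,0,0,0,0,0,0],[-0.3,0,0,0,0,0,0],[-0.3,0,0,0,0,0,0],[-0.3,0,-0.4,0,0,0,0],[-0.3,0,-0.9,0,0,0,0],[-0.3,0,-0.9,0,0,0,0],[-0.3,0,-0.9,0,0,0,0],[-0.3,0,-0.9,0,0,0,0]]'; python3 m.py; } | egrep "grasp|F|yaw|turn"
```

```text
t 7.35 grasp [0.6037 0.1958 0.1198] axes x [ 0.947 -0.32   0.006] y [ 0.006 -0.002 -1.   ] z [0.32  0.947 0.   ] jaw deg 71.34
F [ 0.3 -1.4 -0.3] M [-0.32  0.04 -0.02] w 0.0088 q [-0.33  0.95 -0.07  1.39  0.09  0.79  0.81]
shift units (tool xyz) [-0.12 -0.01  0.02] yaw world deg -0.04
turn units (tool rotvec/.12) [-0.    0.01  0.05]
13 F dir 161.49395209389817 from axis 160.3
t 8.3 grasp [0.6018 0.1965 0.2447] axes x [ 0.948 -0.318  0.003] y [ 0.003 -0.001 -1.   ] z [ 0.318  0.948 -0.   ] jaw deg 71.43
F [ 0.5 -0.2  0.2] M [ 0.06 -0.04  0.01] w 0.0553 q [-0.33  0.81 -0.08  1.26  0.07  1.08  0.83]
shift units (tool xyz) [-0.07  4.16  0.02] yaw world deg -0.13
turn units (tool rotvec/.12) [0.   0.02 0.03]
14 F dir 161.62551438150462 from axis 160.2
```

```bash
{ python3 -m pendant '[[-0.3,-0.5,-0.9,0.5,0,0,0],[-0.3,-0.5,-0.9,0.9,0,0,0],[-0.3,-0.5,-0.5,0.9,0,0,0],[-0.3,-0.5,0,0.9,0,0,0],[-0.3,-0.5,0,0.9,0,0,0],[-0.3,-0.5,0,0.9,0,0,0],[-0.3,-0.5,0,0.9,0,0,0],[-0.3,0,0,0,0,0,0]]'; python3 m.py; python3 - <<'E'
from h import *
a=viewer.grab_frame("scene")[215:315,345:455,::-1];b=viewer.grab_frame("top")[150:250,130:220,::-1]
cv2.imwrite("pics/e.png",cv2.resize(np.hstack([a,b]),None,fx=4,fy=4,interpolation=2))
g=viewer.grab_frame("top")[:,:,::-1].astype(int); o=cv2.imread("pics/top0.png").astype(int)
print("F square key region diff",np.abs(g-o)[160:240,380:460].mean())
E
} | egrep "grasp|F|yaw|turn"
```

```text
t 9.15 grasp [0.5569 0.4046 0.3305] axes x [ 0.947 -0.321  0.013] y [ 0.016  0.006 -1.   ] z [0.321 0.947 0.011] jaw deg 71.29
F [-0.1 -1.3 -0.5] M [ 0.05 -0.03 -0.05] w 0.0553 q [-0.66  0.86 -0.05  0.82  0.04  1.45  0.55]
shift units (tool xyz) [ 3.5   7.   -6.15] yaw world deg 0.01
turn units (tool rotvec/.12) [-0.09 -0.    0.11]
15 F dir 162.25249551700063 from axis 160.4
F square key region diff 2.3793229166666667
```

View pics/e.png

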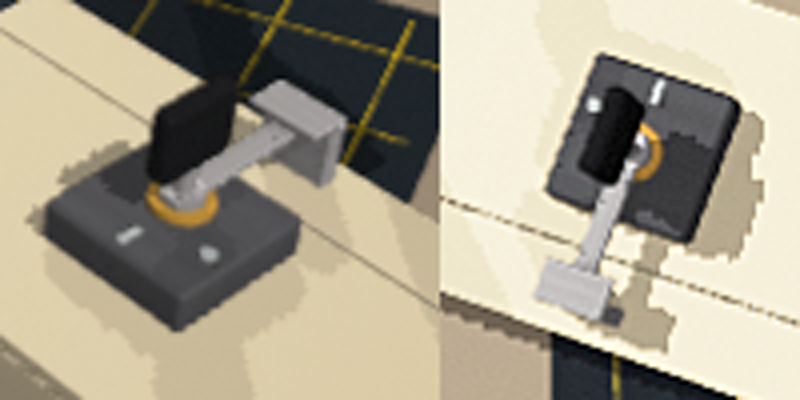

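```bash
python3 - <<'E'
from h import *
A=lambda p:np.degrees(np.arctan2(*(np.array(p)[:2]-AX)[::-1]))
g=np.mean([viewer.grab_frame("top").astype(float) for _ in range(6)],0)
# plate: grey & low saturation
m=((g.max(2)-g.min(2)<20)&(g.min(2)>110)).astype(np.uint8); m[:214]=0;m[232:]=0;m[:,:150]=0;m[:,176:]=0
k,l,s,c=cv2.connectedComponentsWithStats(m); i=1+s[1:,4].argmax()
r=cv2.minAreaRect(np.argwhere(l==i)[:,::-1].astype(np.float32))
print("plate",s[i],c[i],r,onz("top",r[0],.09),A(onz("top",r[0],.09)))
print([onz("top",q,.09)[:2].round(4).tolist() for q in cv2.boxPoints(r)])
# predicted pixels: tongue centre line & edges at locked, +-4deg
for d in(-4,-2,0,2,4):
    t=np.radians(161.3+d); print(d,proj("top",[[*(AX+x*np.array([np.cos(t),np.sin(t)])),.085] for x in(.02,.035,.05)]).round(1).tolist())
e=lambda r:(lambda c:(c.min()+c.max())/2)(np.where((g[r,158:182].max(1)-g[r,158:182].min(1)<22)&(g[r,158:182].min(1)>105)&(g[r,158:182].max(1)<235))[0]+158)
print([(r,e(r)) for r in range(198,216,2)])
# both-view check in scene: axis / keep pixels
print("scene pred keep top corners",end=" ")
u=np.array([np.cos(np.radians(161.3)),np.sin(np.radians(161.3))]);v=np.array([-u[1],u[0]])
print(proj("scene",[[*(AX+a*u+b*v),.09] for a in(.052,.070) for b in(-.015,.015)]).round(1).tolist(),proj("top",[[*(AX+a*u+b*v),.09] for a in(.052,.070) for b in(-.015,.015)]).round(1).tolist())
E
```

```text
plate [154 214  19  16 212] [163.54245283 221.17924528] ((163.6999969482422, 219.89999389648438), (17.708751678466797, 15.17893123626709), 18.43494987487793) [0.54501414 0.21661095 0.09      ] 160.99480077182443
[[0.5377, 0.234], [0.5612, 0.2274], [0.5523, 0.1993], [0.5289, 0.206]]
-4 [[172.6, 197.8], [168.7, 206.2], [164.8, 214.6]]
-2 [[173.0, 198.0], [169.4, 206.5], [165.8, 215.0]]
0 [[173.4, 198.1], [170.1, 206.7], [166.7, 215.3]]
2 [[173.8, 198.3], [170.8, 206.9], [167.7, 215.7]]
4 [[174.2, 198.4], [171.5, 207.2], [168.7, 216.0]]
[(198, np.float64(173.0)), (200, np.float64(172.0)), (202, np.float64(171.5)), (204, np.float64(170.5)), (206, np.float64(170.0)), (208, np.float64(169.5)), (210, np.float64(168.5)), (212, np.float64(167.5)), (214, np.float64(167.0))]
scene pred keep top corners [[424.3, 249.3], [407.5, 239.2], [432.3, 244.3], [415.5, 234.4]] [[156.9, 213.1], [173.9, 219.1], [152.8, 223.5], [169.8, 229.6]]
```

The tongue's centreline in the top view is within 1° of the locked line. The measured keep corners sit within about a pixel of their predicted positions. The arm is clear, so I'm handing in.

```bash
python3 -c "
from rig import *
sign_off();print(get_state()['time_s'])"
```

```text
the job is handed in; nothing more can be done
the job is handed in; nothing more can be done
```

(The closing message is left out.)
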